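# Fetch the check weight from behind two jars and put the jars back

### The job

The bench scale beside the weight stand needs its check weight, which stands in the pocket of the weight stand behind two jars: stand both jars in the green tray, out of the way, and let go of them; then take the brass weight and set it upright on the middle of the scale's weighing pan. With the weight on the pan, put each jar back on the ring of the stand where it stood at the start. Keep jars and weight upright, set them down without dropping them, and leave the beaker, the hex keys and the timer alone.

Things in the scene. Friction and masses are not known exactly. Their poses are not given: they have to be found in the camera images.
- brass_weight: Brass check weight, loose, upright, 500 g: round body 36 mm across from its underside to 50 mm up, then a knob 24 mm across, 66 mm high in all. Origin: centre of its underside; z up. At the start it stands in the pocket of the weight stand.
- amber_jar: Amber jar with a black cap and a white paper band, loose, about 0.2 to 0.4 kg: straight round body 56 mm across up to 85 mm above its underside, then a shoulder and the cap, 50 mm across, top at 115 mm. Origin: centre of its underside; z up. It stands on the first or the second ring of the weight stand (varies).
- blue_jar: Blue jar with a white cap and no label, same shape, size and weight range as the amber jar. Origin: centre of its underside; z up. It stands on the ring of the weight stand that the amber jar does not have.
- weight_stand: Weight stand, fixed: grey base 204 x 90 x 4 mm with three painted yellow rings in a row. Origin: centre of the second ring, at the underside; z up; +x along the row from the open end to the pocket. Ring centres at x = -68 mm (first), 0 (second), +60 mm (pocket); things stand at z = 4 mm. Gaps: 12 mm between jars, 14 mm jar to weight; the jars' +y and -y sides are free.
- pocket (a point): Centre of the pocket's ring, on the base of the weight stand (axes as the stand's). Pocket: two blue upright cheeks beside the weight, inner faces 26 mm to either side (y), each 3 mm thick, 44 mm long (x), tops 66 mm above this point. Open towards -x and +x: room to grip the weight only along x, once the jars are gone.
- side_tray: Side tray, fixed: shallow green plastic tray, 130 mm (x) x 200 mm (y), walls 4 mm thick with a rounded rim, 23 mm high. Origin: centre of its underside; z up. Flat inner floor 122 x 192 mm at z = 4 mm. Room for both jars one beside the other along its y axis, e.g. at y = +-50 mm. Keep carries low: a dispensing gun and hoses hang over the back of the worktop, from 0.3 m up.
- bench_scale: Bench scale, fixed, the one beside the stand within reach: light grey, 200 mm (x) x 164 mm (y), body 26 mm high, display at the -x end. Origin: centre of its underside; z up. Flat weighing pan 130 x 136 mm, its centre at x = +27 mm, y = 0, its top at z = 34 mm.
- beaker: Bystander: white plastic beaker, 69 mm across, 79 mm high, loose and light. Origin: centre of its underside.
- hex_key_set: Bystander: red folding hex key set, 38 mm (x) x 95 mm (y) x 22 mm, loose. Origin: centre of its underside.
- timer: Bystander: small white timer with three buttons, 60 x 66 x 24 mm, loose. Origin: centre of its underside.
There are look-alikes about, which are no part of the job. Leave any orange look-alike of the brass_weight alone.

How it is judged:
By the outcome, as a careful person would: the job done as asked, in the order asked, and still so for the second after the job is handed in, with the robot touching nothing.
It also fails if it takes over 122 s, if anything falls off the work surface, if the arm or the gripper's body presses on something with over 40 N, if the wrist force passes 120 N, or if a joint passes its speed limit or range.

### The arm

A 7-joint arm with a two-finger parallel gripper is mounted at the origin on a cart in front of the work surface, level with it; the furniture and walls round the work are solid. World frame = base frame: x ahead of the robot, y to its left, z up, the work surface at z = 0. Lengths are in mm, angles in rad, forces in N, time in s.
With the tool pointing down it reaches from about 425 to 825 mm from the base axis. Payload 3.6 kg.
Tool frame: the origin (TCP) lies midway between the tips of the shut fingers; the grasp point (between the pads) lies 19 mm behind it (arm.grasp_offset is the z of the grasp point in the tool frame, in mm); z points along the fingers, y is the line along which they close (so a half turn about z gives the same grasp; the last joint's range is limited). The gripper opens to 93 mm and grips with 3 to 60 N. Pads are 15 mm wide; open, the fingers measure 128 mm over their backs; the gripper's body (75 mm by 188 mm) begins 65 mm behind the grasp point.
Start: joints at [-1.143, 0.615, -0.013, 1.423, 0.008, 1.103, -0.04], TCP at [285.497, 583.912, 218.64] pointing down, gripper open.
Joint ranges: [-3.12, 3.12], [-0.3, 2.06], [-1.34, 1.32], [0.26, 2.42], [-1.36, 4.5], [0.01, 1.98], [-2.84, 2.84]. Speed limits (rad/s): [2.79, 2.79, 3.14, 3.14, 3.14, 3.14, 3.14].

### API

Orientations are given as a 3x3 rotation matrix whose columns are the frame's x, y, z axes.
In Python, from plant import arm, read_camera, ticket, nets gives the robot as it stands.
- The arm moves only by the shell command python3 -m crank [FORCE], which reads ROWS from standard input. ROWS is a JSON list of rows, 1 to 8 of them, each of 7 numbers: the opening from 0.0 (shut) to 1.0 (fully open), then dx, dy, dz in mm, then a rotation vector rx, ry, rz in rad; each row is the pose to reach, as a shift and turn from the pose commanded when the command began, along the tool's axes at that moment; what a row does not reach only later rows make up. A row lasts 1/12 s, in which the tool goes at most 41.7 mm and 0.125 rad, less where a joint would pass 70% of its speed; a pose out of reach is approached as far as the arm can. The fingers move at their own pace and stop on an object; FORCE is the grip in N (left out, the last holds). Time passes only in rows, so rows that do not move let the fingers close. It prints the time, the measured TCP pose, the force, the opening and the grip force at its end. Input that does not fit is refused with a message, and nothing moves.
- arm.get_obs(): the state, without advancing time (a new reading comes with each control period).
- read_camera(name): name is "scene" or "top"; returns a dict with "img" (420x560x3 uint8, red, green, blue), "camera_matrix" (3x3 intrinsics, pixels), "k1" (the pictures are not rectified: a ray, as slopes to the right and down, at radius r is drawn at 1 + k1 r^2 times it, then the intrinsics apply), "eye" and "attitude" of the camera in the world. Camera axes: x right, y down, z forward; pixel columns grow to the right and rows downward; lengths in mm; the calibration is good to about 2 mm. A picture is of the moment at which its call begins. There is no depth.
- ticket.hand_in(): hands the job in; it is judged then, once.
Trained networks look in a picture, given as the dict that the camera call returned (one of the last four; its "shot" number tells which), for a name from the list of things; names that differ only in an ending like _2 or _b are one class to them, and where a whole thing is asked for, a point or a joint stands for the part that bears it (a point fixed in the world has none). Each returns a list of dicts, best first, with "confidence" (0 to 1); they miss things now and then, are a little off and sometimes report something else, mostly with a low value. They report only what shows in the picture. A call takes as long as a camera call. They do not tell look-alikes from the thing itself.
- nets.search_frame(picture, name): "extent" ([left, top, right, bottom] in pixels, round what is visible of it).
- nets.silhouettes(picture, name): "region" (420x560 bool, what is visible of it) and "extent" ([left, top, right, bottom] in pixels, round what is visible of it).
- nets.tip_of(picture, name): "xy" ([column, row] in pixels: a listed point, or the origin of a listed thing).
The state is a dict: "t": time; "qpos": joint angles; "joint_velocities": joint speeds; "joint_torque": joint torques, N m; "ee_pos": TCP position; "tcp_rot": TCP orientation; "force": force on the tool from outside, world axes, zero at the start; "torque": the same for the moment, N m; "opening": opening from 0.0 (shut) to 1.0 (fully open); "finger_force": force on a finger pad.
Only numpy, scipy, OpenCV 4.12 (cv2) and the standard library are available. Lean on these libraries where they do the work, as an engineer would, in place of code of your own. Each camera call takes 0.05 s, during which the arm holds its last target. There are 200 camera calls.

## Working session

There is one attempt and no reset: what is moved stays moved. The work goes in short steps, Python scripts to look and compute and a shell command to move; the robot and the scene stay as the last step left them, time stands still between calls to the robot, and variables do not carry over. Pictures are saved under pics/ and viewed, at most 14 in all, crops included, and the job is handed in when it is done.

```bash
ls; mkdir -p pics; python3 - <<'E'
from plant import arm, read_camera, nets
import cv2
o=arm.get_obs();print(o['t'],o['ee_pos'],o['tcp_rot'],o['opening'],arm.grasp_offset)
for n in ("scene","top"):
    p=read_camera(n);cv2.imwrite(f"pics/{n}0.png",cv2.resize(p['img'][:,:,::-1],(800,600)))
    print(n,p['camera_matrix'],p['k1'],p['eye'],p['attitude'])
    for k in "brass_weight amber_jar blue_jar weight_stand pocket side_tray bench_scale beaker hex_key_set timer".split():
        print(k,[(d['xy'],round(d['confidence'],2)) for d in nets.tip_of(p,k)],[([int(x) for x in d['extent']],round(d['confidence'],2)) for d in nets.search_frame(p,k)] if k!='pocket' else '')
E
```

```text
pics
0.0 [285.17298987 583.21906873 217.49535074] [[-8.98381615e-01  4.39214386e-01 -1.09390534e-03]
 [ 4.39215747e-01  8.98378642e-01 -2.31138576e-03]
 [-3.24526789e-05 -2.55696692e-03 -9.99996730e-01]] 0.9948081919568387 -18.8
scene [[530.67903535   0.         283.51603674]
 [  0.         530.67903535 204.50155683]
 [  0.           0.           1.        ]] -0.1595172222182087 [ -39.32725746 -432.64507897  834.81025847] [[ 0.62521128 -0.57115941  0.53187197]
 [-0.78045018 -0.46007052  0.42335874]
 [ 0.00289329 -0.67978824 -0.73340274]]
brass_weight [([312.1, 182.8], 0.81)] [([305, 164, 328, 194], 0.88)]
amber_jar [([277.2, 252.4], 0.66)] [([260, 205, 291, 264], 0.97)]
blue_jar [([272.4, 227.7], 0.61)] [([260, 180, 288, 232], 0.77)]
weight_stand [([272.7, 233.9], 0.65), ([377.4, 315.8], 0.57)] [([241, 178, 302, 270], 0.67), ([317, 256, 433, 373], 0.25)]
pocket [([263.9, 211.7], 0.94)] 
side_tray [([172.6, 174.6], 0.6)] [([122, 135, 226, 213], 0.84)]
bench_scale [([376.0, 314.3], 0.6)] [([318, 258, 431, 373], 0.78), ([262, 204, 291, 261], 0.3)]
beaker [([287.8, 153.5], 0.88)] [([273,
[... 625 characters left out ...]

amber_jar [([323.3, 260.1], 0.63)] [([308, 242, 340, 275], 0.95)]
blue_jar [([296.7, 235.1], 0.8)] [([283, 217, 309, 253], 0.58), ([309, 241, 340, 272], 0.21)]
weight_stand [([296.7, 241.2], 0.62)] [([250, 197, 344, 285], 0.78)]
pocket [([275.3, 220.5], 0.77)] 
side_tray [([174.9, 259.4], 0.74)] [([121, 224, 220, 292], 0.62), ([377, 199, 479, 306], 0.41)]
bench_scale [([427.0, 250.5], 0.66)] [([376, 200, 478, 304], 0.78)]
beaker [([241.0, 153.4], 0.57)] [([219, 125, 254, 164], 0.9), ([283, 218, 311, 255], 0.18)]
hex_key_set [([255.5, 289.3], 0.74), ([175.9, 259.8], 0.61)] [([248, 265, 268, 311], 0.77)]
timer [([378.3, 181.7], 0.7)] [([364, 166, 398, 196], 0.8), ([377, 199, 481, 306], 0.45)]
```

View pics/scene0.png

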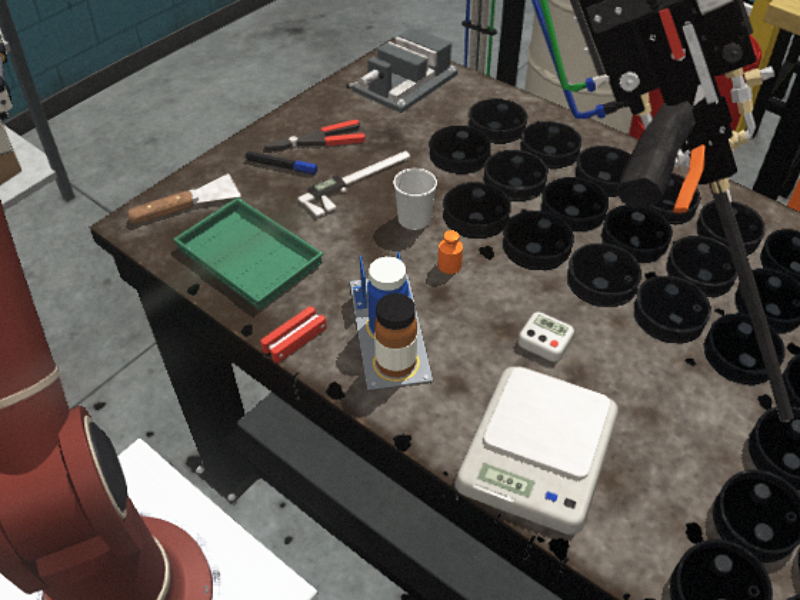

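View pics/top0.png

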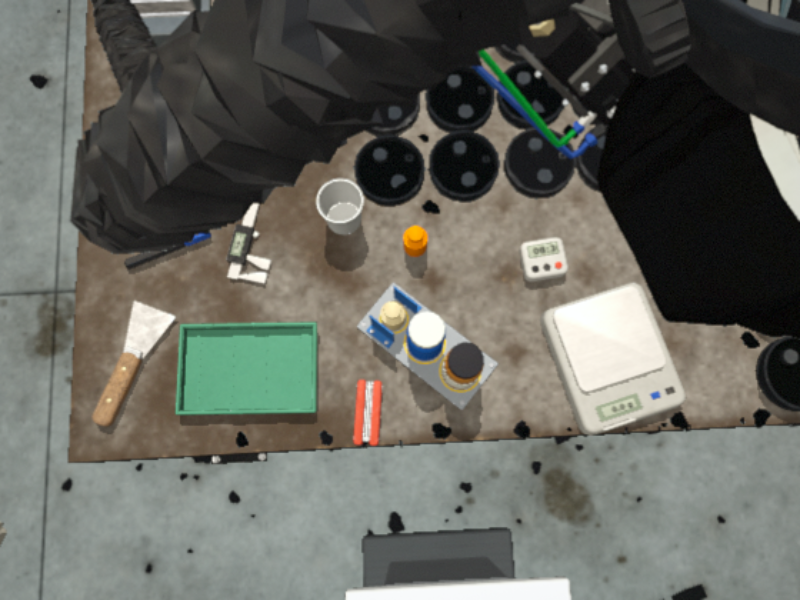

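The scene picture shows the amber jar (395,340) in front of the blue one (388,285) on the grey stand. The tray is at (250,250) and the scale at (545,445). In the top view, two things could be the weight: the brass one between the blue cheeks at (393,315), and an orange one standing free at (415,240). The brass one in the pocket fits the description. I'll confirm it in a crop and fit models to the masks from both views.

```bash
cat > h.py <<'E'
import numpy as np, cv2
from scipy.optimize import minimize
from plant import arm, read_camera, nets
def project(p,X):
    c=(np.atleast_2d(X)-p['eye'])@p['attitude']; s=c[:,:2]/c[:,2:]
    s=s*(1+p['k1']*(s**2).sum(1,keepdims=True)); K=p['camera_matrix']
    return s*[K[0,0],K[1,1]]+K[:2,2]
def ray(p,uv):
    K=p['camera_matrix']
    s=cv2.undistortPoints(np.array([[uv]],float),K,np.array([p['k1'],0,0,0,0.]))[0,0]
    d=p['attitude']@np.r_[s,1]; return np.array(p['eye']),d/np.linalg.norm(d)
def tri(ps,uvs):
    A=np.zeros((3,3));b=np.zeros(3)
    R=[ray(p,u) for p,u in zip(ps,uvs)]
    for e,d in R: M=np.eye(3)-np.outer(d,d);A+=M;b+=M@e
    X=np.linalg.solve(A,b); return X,[round(float(np.linalg.norm((np.eye(3)-np.outer(d,d))@(X-e))),1) for e,d in R]
def plane(p,uv,z):
    e,d=ray(p,uv); return e+d*(z-e[2])/d[2]
def circ(r,z): a=np.linspace(0,2*np.pi,32,endpoint=False); return np.c_[r*np.cos(a),r*np.sin(a),0*a+z]
def box(x0,x1,y0,y1,z0,z1): return np.array([[x,y,z] for x in(x0,x1) for y in(y0,y1) for z in(z0,z1)],float)
JAR=np.r_[circ(28,0),circ(28,85),circ(25,92),circ(25,115)]
TRAY=box(-65,65,-100,100,0,23); SCALE=np.r_[box(-100,100,-82,82,0,26),box(-38,92,-68,68,34,34)]
WT=np.r_[circ(18,0),circ(18,50),circ(12,52),circ(12,66)]
def place(M,v):
    c,s=np.cos(v[3]),np.sin(v[3]); return M@np.array([[c,s,0],[-s,c,0],[0,0,1]])+v[:3]
def mask(p,P):
    S=8; m=np.zeros((420,560),np.uint8)
    h=cv2.convexHull(np.float32(project(p,P)))
    cv2.fillConvexPoly(m,np.int32(np.round(h*16)),255,cv2.LINE_AA,4); return m/255.
def fit(M,ps,regs,v0,free,hide=None):
    """IoU fit over pose entries 'free'; hide: masks of occluders per view"""
    def f(q):
        v=np.array(v0,float); v[free]=q; t=0
        for i,(p,r) in enumerate(zip(ps,regs)):
            m=mask(p,place(M,v))
            ok=np.ones_like(m) if hide is None else 1-hide[i]
            m=m*ok; r=r*ok
            t+=1-np.minimum(m,r).sum()/np.maximum(m,r).sum()
        return t/len(ps)
    q0=np.array(v0,float)[free]; st=np.array([15,15,10,.15])[free]
    for _ in range(2):
        s=minimize(f,q0,method='Nelder-Mead',options=dict(initial_simplex=np.r_[[q0],q0+np.diag(st)],xatol=.05,fatol=1e-5)); q0=s.x; st=st/3
    v=np.array(v0,float); v[free]=q0; return v,1-s.fun
def crop(p,name,x0,y0,w,h,k):
    c=cv2.resize(p['img'][y0:y0+h,x0:x0+w,::-1],None,fx=k,fy=k,interpolation=cv2.INTER_CUBIC); cv2.imwrite('pics/'+name,c)
E
python3 - <<'E'
from h import *
ps=[read_camera("scene"),read_camera("top")]
reg={}
for k in "brass_weight amber_jar blue_jar side_tray bench_scale".split():
    reg[k]=[]
    for p in ps:
        L=nets.silhouettes(p,k); print(k,[(d['extent'],round(d['confidence'],2)) for d in L]); reg[k].append(L[0]['region'].astype(float))
F=[0,1,2]
def g(k,i,uv,z): return plane(ps[i],uv,z)[:2]
a,s=fit(JAR,ps,reg['amber_jar'],[*g('a',0,(277,252),4),4,0],F);print('amber',a.round(1),s)
hide=[cv2.dilate(mask(p,place(JAR,a)),np.ones((3,3))) for p in ps]
b,s=fit(JAR,ps,reg['blue_jar'],[*g('b',1,(297,235),50),4,0],F,hide);print('blue',b.round(1),s)
ax=b[:2]-a[:2];print('dist',np.linalg.norm(ax),'yaw',np.arctan2(ax[1],ax[0]))
F=[0,1,2,3]
d=g('t',1,(170,258),0)
for y in(0,1.57):
    t,s=fit(TRAY,ps,reg['side_tray'],[*d,0,y],F);print('tray',t.round(3),s)
d=g('s',1,(428,252),15)
for y in (1.2,.3):
    t,s=fit(SCALE,ps,reg['bench_scale'],[*d,0,y],F);print('scale',t.round(3),s)
for k,uv in (('pocket',[(263.9,211.7),(275.3,220.5)]),('stand',[(272.7,233.9),(296.7,241.2)]),('orange',[(312.1,182.8),(286.8,169.5)]),('beaker',[(287.8,153.5),(241,153.4)]),('hex',[(205.3,235.4),(255.5,289.3)]),('timer',[(381.6,238.2),(378.3,181.7)]),('scale',[(376,314.3),(427,250.5)]),('tray',[(172.6,174.6),(174.9,259.4)])): X,e=tri(ps,uv);print(k,X.round(1),e)
crop(ps[1],'c1.png',240,150,120,150,4)
E
```

```text
brass_weight [([307.8, 162.9, 327.5, 190.3], 0.8)]
brass_weight [([279.7, 155.7, 303.0, 180.4], 0.71), ([263.5, 210.1, 285.3, 229.8], 0.56)]
amber_jar [([263.3, 205.3, 292.2, 265.5], 0.61)]
amber_jar []Traceback (most recent call last):
  File "<stdin>", line 7, in <module>
IndexError: list index out of range
```

```bash
cat > meas.py <<'E'
from h import *
ps=[read_camera("scene"),read_camera("top")]
reg={}
for k in "amber_jar blue_jar side_tray bench_scale".split():
    reg[k]=[]
    for i,n in enumerate(("scene","top")):
        for _ in range(5):
            p=ps[i]
            L=nets.silhouettes(p,k)
            if L: break
            ps[i]=read_camera(n)
        print(k,[(np.round(d['extent']).tolist(),round(d['confidence'],2)) for d in L]); reg[k].append(L[0]['region'].astype(float))
F=[0,1,2]
def g(k,i,uv,z): return plane(ps[i],uv,z)[:2]
a,s=fit(JAR,ps,reg['amber_jar'],[*g('a',0,(277,252),4),4,0],F);print('amber',a.round(1),s)
hide=[cv2.dilate(mask(p,place(JAR,a)),np.ones((3,3))) for p in ps]
b,s=fit(JAR,ps,reg['blue_jar'],[*g('b',1,(297,235),50),4,0],F,hide);print('blue',b.round(1),s)
ax=b[:2]-a[:2];print('dist',np.linalg.norm(ax),'yaw',np.arctan2(ax[1],ax[0]))
F=[0,1,2,3]
d=g('t',1,(170,258),0)
for y in(0,1.57):
    t,s=fit(TRAY,ps,reg['side_tray'],[*d,0,y],F);print('tray',t.round(3),s)
d=g('s',1,(428,252),15)
for y in (1.2,.3):
    t,s=fit(SCALE,ps,reg['bench_scale'],[*d,0,y],F);print('scale',t.round(3),s)
for k,uv in (('pocket',[(263.9,211.7),(275.3,220.5)]),('stand',[(272.7,233.9),(296.7,241.2)]),('orange',[(312.1,182.8),(286.8,169.5)]),('beaker',[(287.8,153.5),(241,153.4)]),('hex',[(205.3,235.4),(255.5,289.3)]),('timer',[(381.6,238.2),(378.3,181.7)]),('scale',[(376,314.3),(427,250.5)]),('tray',[(172.6,174.6),(174.9,259.4)])): X,e=tri(ps,uv);print(k,X.round(1),e)
crop(ps[1],'c1.png',240,150,120,150,4)
crop(ps[0],'c2.png',230,160,100,120,5)
E
python3 meas.py
```

```text
amber_jar [([264.0, 205.0, 292.0, 264.0], 0.82)]
amber_jar [([309.0, 242.0, 339.0, 274.0], 0.68)]
blue_jar [([260.0, 182.0, 288.0, 225.0], 0.75)]
blue_jar [([283.0, 214.0, 309.0, 252.0], 0.75), ([363.0, 167.0, 399.0, 197.0], 0.33)]
side_tray [([125.0, 137.0, 226.0, 215.0], 0.76)]
side_tray [([121.0, 227.0, 225.0, 290.0], 0.76)]
bench_scale [([318.0, 257.0, 428.0, 375.0], 0.73)]
bench_scale [([377.0, 198.0, 483.0, 307.0], 0.89)]
amber [ 4.538e+02 -2.370e+01  3.000e-01  0.000e+00] 0.9091101143204164
blue [501.   26.6  -4.6   0. ] 0.9080832116483843
dist 68.97864397489265 yaw 0.8175532360693276
tray [ 4.73728e+02  2.94685e+02 -1.24200e+00 -4.30000e-02] 0.969401158043443
tray [474.154 294.984  -2.145   3.097] 0.9693321994619034
scale [ 464.127 -253.792  -15.635    1.561] 0.7294700861405158
scale [ 4.64004e+02 -2.53330e+02 -1.19370e+01  2.64000e-01] 0.9364336460994913
pocket [543.1  76.3 -19. ] [7.3, 7.3]
stand [500.4  26.4 -19.9] [0.7, 0.7]
orange [659.8  40.9  -1.2] [1.2, 1.2]
beaker [7.020e+02 1.427e+02 4.000e-01] [2.0, 2.0]
hex [398.2 120.7  -0.4] [0.9, 0.9]
timer [ 622.7 -163.3   -5.4] [0.1, 0.1]
scale [ 460.4 -252.6   -0.5] [1.2, 1.2]
tray [468.5 288.5  18.1] [0.3, 0.3]
```

View pics/c1.png

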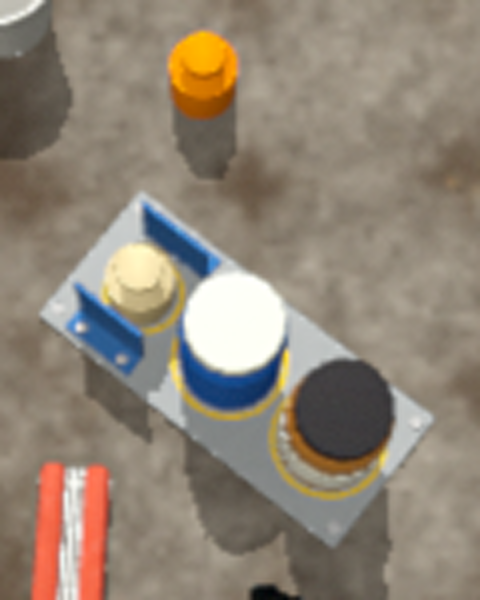

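View pics/c2.png

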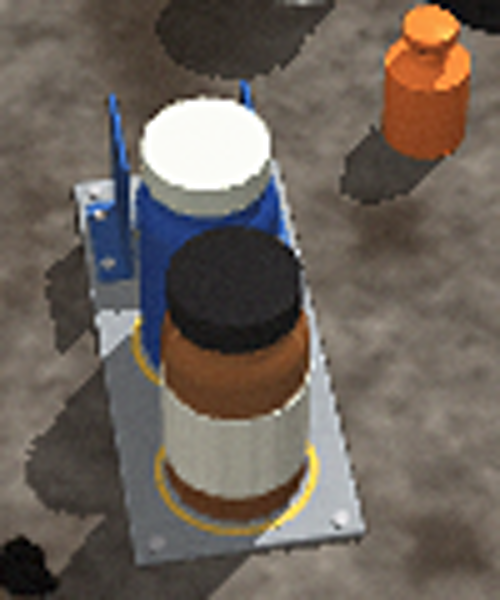

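The crops confirm it: the brass weight is at top (275,221), between the cheeks on the stand, and the orange look-alike stands free at (291,169). Next I'll check the fit against hand-read cap centres and stand corners.

```bash
python3 - <<'E'
from h import *
ps=[read_camera("scene"),read_camera("top")]
T=lambda u,v:(240+u/4-.375,150+v/4-.375); S=lambda u,v:(230+u/5-.4,160+v/5-.4)
for n,s,t in (('ambercap',(234,275),(345,408)),('bluecap',(206,143),(234,318)),('c-front-left',(137,563),(335,547)),('c-front-right',(366,533),(433,418)),('c-back-left',(77,186),(40,315))):
    X,e=tri(ps,[S(*s),T(*t)]);print(n,X.round(1),e,'scene@z',plane(ps[0],S(*s),119 if 'cap' in n else 4).round(1),'top@z',plane(ps[1],T(*t),119 if 'cap' in n else 4).round(1))
C=[plane(ps[1],T(*c),4)[:2] for c in((335,547),(433,418),(142,193),(40,315))]
C=np.array(C);print(C.round(1),[np.linalg.norm(C[i]-C[(i+1)%4]).round(1) for i in range(4)])
ax=(C[2]+C[3]-C[0]-C[1]);print('ctr',C.mean(0),'yaw',np.arctan2(ax[1],ax[0]))
print('knob top@70',plane(ps[1],T(140,262),70))
# tool tilt/overlay-free: scale pan centre
for v in ([464,-253.3,0,.264],):
    print('pan',place(np.array([[27.,0,34]]),np.array(v)))
E
```

```text
ambercap [453.1 -24.5 118. ] [0.1, 0.1] scene@z [452.3 -25.  119. ] top@z [453.  -24.4 119. ]
bluecap [500.3  27.1 116.1] [0.7, 0.7] scene@z [497.5  25.6 119. ] top@z [500.3  26.8 119. ]
c-front-left [395.2 -23.3   1.8] [0.7, 0.7] scene@z [393.5 -24.    4. ] top@z [395.6 -23.6   4. ]
c-front-right [462.5 -81.7  -0.6] [0.0, 0.0] scene@z [459.7 -83.6   4. ] top@z [461.8 -81.1   4. ]
c-back-left [530.5 128.4   0.9] [0.3, 0.3] scene@z [528.6 126.1   4. ] top@z [529.6 128.4   4. ]
[[395.6 -23.6]
 [461.8 -81.1]
 [595.2  69.5]
 [529.6 128.4]] [np.float64(87.7), np.float64(201.2), np.float64(88.1), np.float64(202.6)]
ctr [495.54616105  23.29917741] yaw 0.8470111174574467
knob top@70 [541.65950062  71.89955619  70.        ]
pan [[ 490.06455604 -246.25451079   34.        ]]
```

```bash
cat > go.py <<'E'
import sys,numpy as np
from scipy.spatial.transform import Rotation as R
from plant import arm
o=arm.get_obs(); p,M=np.array(o['ee_pos']),np.array(o['tcp_rot'])
print('t',round(o['t'],2),'at',p.round(1),'yaw',round(float(np.arctan2(M[1,1],M[0,1])),3),'open',round(o['opening'],3),'ff',np.round(o['finger_force'],1),'q7',round(o['qpos'][6],2))
for a in sys.argv[1:]:   # x,y,z,closing-axis yaw
    x,y,z,w=map(float,a.split(','))
    c,s=np.cos(w),np.sin(w); T=np.array([[s,c,0],[-c,s,0],[0,0,-1.]])
    T=T if True else T
    print(a,'->',(M.T@([x,y,z]-p)).round(1),R.from_matrix(M.T@T).as_rotvec().round(3))
E
python3 go.py 285.2,583.2,217.5,1.116 450,220,200,0.2 453,-24.5,190,-.736
```

```text
t 3.0 at [285.5 583.9 218.6] yaw 1.116 open 1.0 ff 0.0 q7 -0.04Traceback (most recent call last):
  File "go.py", line 10, in <module>
    print(a,'->',(M.T@([x,y,z]-p)).round(1),R.from_matrix(M.T@T).as_rotvec().round(3))
                                            ~~~~~~~~~~~~~^^^^^^^
  File "scipy/spatial/transform/_rotation.pyx", line 1143, in scipy.spatial.transform._rotation.Rotation.from_matrix
ValueError: Non-positive determinant (left-handed or null coordinate frame) in rotation matrix 0: [[-9.99999999e-01 -1.15859394e-05 -4.27390926e-05]
 [-1.15882595e-05  9.99999998e-01  5.42854306e-05]
 [-4.27384636e-05 -5.42859258e-05  9.99999998e-01]].
```

```bash
sed -i 's/T=np.array.*/T=np.array([[-s,c,0],[c,s,0],[0,0,-1.]])/; /T=T if/d' go.py
python3 go.py 450,220,200,0.2 453,-24.5,190,-.736
```

```text
t 3.0 at [285.5 583.9 218.6] yaw 1.116 open 1.0 ff 0.0 q7 -0.04
450,220,200,0.2 -> [-307.6 -254.7   18.6] [-0.    -0.     0.916]
453,-24.5,190,-.736 -> [-417.7 -473.    28.6] [-0.     0.     1.852]
```

```bash
echo '[[1,-308,-255,18,0,0,0.91],[1,-308,-255,18,0,0,0.91],[1,-308,-255,18,0,0,0.91],[1,-308,-255,18,0,0,0.91],[1,-308,-255,18,0,0,0.91],[1,-308,-255,18,0,0,0.91],[1,-308,-255,18,0,0,0.91],[1,-308,-255,18,0,0,0.91]]' | python3 -m crank 30; python3 go.py 453,-24.5,190,-.736
```

```text
t: 3.67
ee_pos: [423.2, 278.9, 204.0]
tcp_rot: [[-0.2, 0.98, 0.001], [0.98, 0.2, 0.001], [0.0, 0.001, -1.0]]
force: [0.4, 0.1, -0.1]
opening: 0.996
finger_force: 0.0
t 3.67 at [423.2 278.9 204. ] yaw 0.202 open 0.996 ff 0.0 q7 -0.28
453,-24.5,190,-.736 -> [-303.2  -31.6   13.8] [ 0.001 -0.001  0.938]
```

```bash
echo '[[1,-303,-32,14,0,0,0.938],[1,-303,-32,14,0,0,0.938],[1,-303,-32,14,0,0,0.938],[1,-303,-32,14,0,0,0.938],[1,-303,-32,14,0,0,0.938],[1,-303,-32,14,0,0,0.938],[1,-303,-32,14,0,0,0.938],[1,-303,-32,14,0,0,0.938]]' | python3 -m crank; echo '[[1,0,0,0,0,0,0],[1,0,0,0,0,0,0]]' | python3 -m crank>/dev/null; python3 - <<'E'
from h import *
o=arm.get_obs();p=read_camera("top");crop(p,'c3.png',230,150,140,140,4)
s=read_camera("scene");crop(s,'c4.png',210,120,140,150,4)
print(project(p,o['ee_pos']),project(s,o['ee_pos']))
E
python3 go.py 453,-24.5,47,-.736
```

```text
t: 4.33
ee_pos: [453.5, -29.7, 190.5]
tcp_rot: [[0.679, 0.734, 0.002], [0.734, -0.679, -0.004], [-0.001, 0.004, -1.0]]
force: [0.4, -0.2, 0.0]
opening: 1.002
finger_force: 0.0
[[327.6388895  245.68358633]] [[275.35706679 186.05693144]]
t 4.6 at [453.3 -20.4 189.5] yaw -0.727 open 0.996 ff 0.0 q7 -0.42
453,-24.5,47,-.736 -> [ -3.4   2.6 142.5] [-0.001 -0.001  0.009]
```

View pics/c4.png

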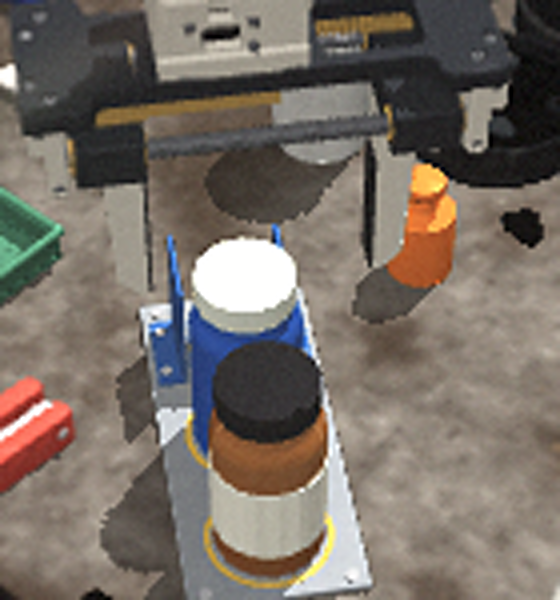

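The gripper is open and square to the stand: its fingers are at (130,230) and (380,210), either side of the row, and both jars are unmoved. Descending.

```bash
echo '[[1,-3,3,30,0,0,0.009],[1,-3,3,60,0,0,0.009],[1,-3,3,85,0,0,0.009],[1,-3,3,110,0,0,0.009],[1,-3,3,130,0,0,0.009],[1,-3,3,142,0,0,0.009],[1,-3,3,142,0,0,0.009],[1,-3,3,142,0,0,0.009]]' | python3 -m crank; python3 go.py 453,-24.5,47,-.736
```

```text
t: 5.27
ee_pos: [453.4, -25.1, 47.3]
tcp_rot: [[0.672, 0.74, -0.001], [0.74, -0.672, 0.001], [-0.0, -0.002, -1.0]]
force: [0.5, 0.2, 0.3]
opening: 1.0
finger_force: 0.0
t 5.27 at [453.4 -25.1  47.3] yaw -0.737 open 1.0 ff 0.0 q7 -0.23
453,-24.5,47,-.736 -> [ 0.2 -0.7  0.3] [-0.002  0.    -0.001]
```

```bash
echo '[[0.5,0,0,0,0,0,0],[0.5,0,0,0,0,0,0],[0.5,0,0,0,0,0,0],[0.5,0,0,0,0,0,0],[0.5,0,0,0,0,0,0],[0.5,0,0,0,0,0,0],[0.5,0,0,0,0,0,0],[0.5,0,0,0,0,0,0]]' | python3 -m crank 25;python3 go.py
```

```text
t: 5.93
ee_pos: [453.2, -26.5, 47.9]
tcp_rot: [[0.675, 0.738, -0.001], [0.738, -0.675, 0.001], [0.0, -0.001, -1.0]]
force: [-1.6, 1.8, 4.9]
opening: 0.599
finger_force: 25.0
t 5.93 at [453.2 -26.5  47.9] yaw -0.741 open 0.599 ff 25.0 q7 -0.23
```

```bash
echo '[[0.5,0,0,-10,0,0,0],[0.5,0,0,-30,0,0,0],[0.5,0,0,-60,0,0,0],[0.5,0,0,-90,0,0,0],[0.5,0,0,-120,0,0,0],[0.5,0,0,-140,0,0,0],[0.5,0,0,-147,0,0,0],[0.5,0,0,-147,0,0,0]]' | python3 -m crank;python3 go.py 476,345,195,-.043
```

```text
t: 6.6
ee_pos: [454.1, -26.9, 195.5]
tcp_rot: [[0.675, 0.738, 0.003], [0.738, -0.675, 0.0], [0.002, 0.002, -1.0]]
force: [1.1, 0.1, -2.6]
opening: 0.601
finger_force: 25.0
t 6.6 at [454.1 -26.9 195.5] yaw -0.741 open 0.601 ff 25.0 q7 -0.41
476,345,195,-.043 -> [ 289.2 -234.9    0.6] [ 0.002 -0.001 -0.698]
```

```bash
echo '[[0.5,10,-8,0,0,0,0],[0.5,28,-22,0,0,0,-0.05],[0.5,50,-40,0,0,0,-0.12],[0.5,75,-60,0,0,0,-0.19],[0.5,100,-80,0,0,0,-0.26],[0.5,122,-99,0,0,0,-0.33],[0.5,140,-114,0,0,0,-0.36],[0.5,145,-117,0,0,0,-0.36]]' | python3 -m crank;python3 go.py 476,345,195,-.043
```

```text
t: 7.27
ee_pos: [463.1, 164.4, 191.9]
tcp_rot: [[0.364, 0.931, -0.005], [0.931, -0.364, 0.001], [-0.0, -0.005, -1.0]]
force: [0.3, 0.3, -4.0]
opening: 0.605
finger_force: 25.0
t 7.27 at [463.1 164.4 191.9] yaw -0.372 open 0.605 ff 25.0 q7 -0.5
476,345,195,-.043 -> [172.9 -53.7  -2.9] [-0.005 -0.    -0.329]
```

```bash
echo '[[0.5,15,-5,-3,0,0,-0.04],[0.5,45,-14,-3,0,0,-0.1],[0.5,75,-23,-3,0,0,-0.17],[0.5,105,-33,-3,0,0,-0.23],[0.5,135,-42,-3,0,0,-0.29],[0.5,158,-49,-3,0,0,-0.33],[0.5,173,-54,-3,0,0,-0.33],[0.5,173,-54,-3,0,0,-0.33]]' | python3 -m crank;echo '[[0.5,0,0,0,0,0,0]]' | python3 -m crank >/dev/null; python3 - <<'E'
from h import *
s=read_camera("scene");cv2.imwrite('pics/s5.png',cv2.resize(s['img'][:,:,::-1],(800,600)))
E
python3 go.py 476,345,49,-.043
```

```text
t: 7.93
ee_pos: [478.0, 344.1, 195.8]
tcp_rot: [[0.045, 0.999, -0.002], [0.999, -0.045, 0.002], [0.002, -0.002, -1.0]]
force: [-0.3, 1.1, -3.3]
opening: 0.598
finger_force: 25.0
t 8.07 at [479.2 337.7 196.5] yaw -0.052 open 0.601 ff 25.0 q7 -0.51
476,345,49,-.043 -> [  7.6  -3.3 147.4] [-0.002  0.003 -0.009]
```

View pics/s5.png

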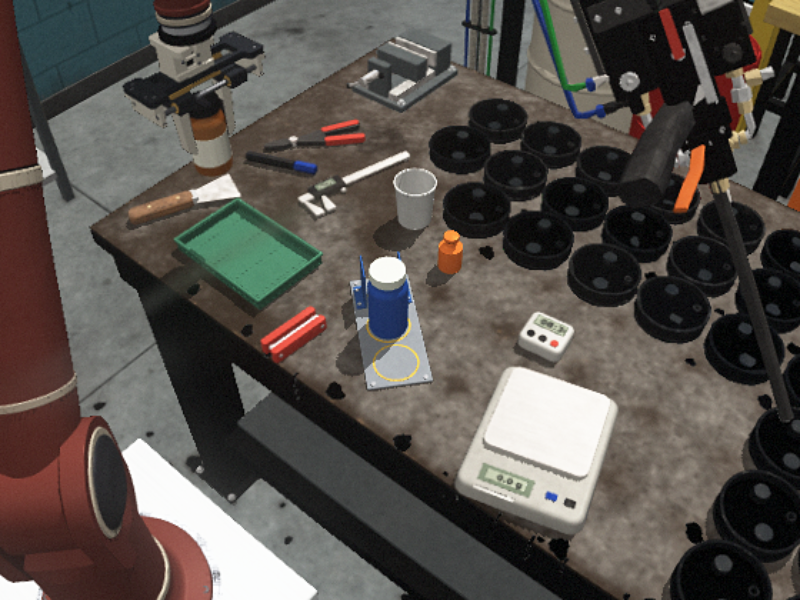

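The amber jar hangs upright in the gripper at (212,150), over the tray's far end. The first ring is bare at (396,362).

```bash
echo '[[0.5,4,-2,15,0,0,0],[0.5,7,-3,45,0,0,0],[0.5,7,-3,75,0,0,0],[0.5,7,-3,105,0,0,0],[0.5,7,-3,125,0,0,0],[0.5,7,-3,137,0,0,0],[0.5,7,-3,139,0,0,0],[0.5,7,-3,139,0,0,0]]' | python3 -m crank >/dev/null;echo '[[0.5,0,0,0,0,0,0],[0.5,0,0,0,0,0,0]]' | python3 -m crank;python3 go.py 476,345,48,-.043
```

```text
t: 8.9
ee_pos: [478.0, 347.3, 60.4]
tcp_rot: [[0.051, 0.999, 0.003], [0.999, -0.051, 0.002], [0.002, 0.003, -1.0]]
force: [-0.1, -0.8, -3.5]
opening: 0.605
finger_force: 25.0
t 8.9 at [478.  347.3  60.4] yaw -0.051 open 0.605 ff 25.0 q7 -0.46
476,345,48,-.043 -> [-2.4 -1.9 12.4] [ 0.003 -0.002 -0.008]
```

```bash
echo '[[0.5,0,0,4,0,0,0],[0.5,0,0,8,0,0,0],[0.5,0,0,10,0,0,0],[0.5,0,0,11,0,0,0],[0.5,0,0,12,0,0,0],[0.5,0,0,12,0,0,0]]' | python3 -m crank
```

```text
t: 9.4
ee_pos: [476.4, 347.0, 47.9]
tcp_rot: [[0.051, 0.999, -0.001], [0.999, -0.051, 0.0], [0.0, -0.001, -1.0]]
force: [-2.0, -0.7, 5.9]
opening: 0.599
finger_force: 25.0
```

Force has gone from -3.5 to +5.9 N, so the jar is on the tray floor. I'll open and rise.

```bash
echo '[[1,0,0,0,0,0,0],[1,0,0,0,0,0,0],[1,0,0,0,0,0,0],[1,0,0,0,0,0,0],[1,0,0,0,0,0,0],[1,0,0,0,0,0,0]]' | python3 -m crank; echo '[[1,0,0,-20,0,0,0],[1,0,0,-60,0,0,0],[1,0,0,-100,0,0,0],[1,0,0,-140,0,0,0],[1,0,0,-140,0,0,0]]' | python3 -m crank;python3 go.py 500,26.7,190,-.736
```

```text
t: 9.9
ee_pos: [476.8, 346.9, 46.6]
tcp_rot: [[0.051, 0.999, 0.0], [0.999, -0.051, -0.0], [-0.0, 0.0, -1.0]]
force: [-0.1, -0.7, -0.0]
opening: 0.972
finger_force: 0.0
t: 10.32
ee_pos: [481.5, 349.3, 195.1]
tcp_rot: [[0.051, 0.999, 0.014], [0.999, -0.051, 0.01], [0.011, 0.013, -1.0]]
force: [0.0, 0.9, 0.2]
opening: 0.998
finger_force: 0.0
t 10.32 at [481.5 349.3 195.1] yaw -0.051 open 0.998 ff 0.0 q7 -0.52
500,26.7,190,-.736 -> [-321.3   35.     2.2] [ 0.009 -0.015  0.685]
```

```bash
echo '[[1,-40,4,0,0,0,0.1],[1,-80,8,0,0,0,0.2],[1,-120,12,0,0,0,0.3],[1,-160,16,0,0,0,0.4],[1,-200,20,0,0,0,0.5],[1,-240,25,0,0,0,0.6],[1,-280,30,0,0,0,0.68],[1,-310,34,0,0,0,0.685]]' | python3 -m crank>/dev/null;echo '[[1,0,0,0,0,0,0],[1,0,0,0,0,0,0]]' | python3 -m crank;python3 go.py 500.3,26.9,47,-.736
```

```text
t: 11.15
ee_pos: [494.9, 33.4, 186.8]
tcp_rot: [[0.675, 0.738, 0.0], [0.738, -0.675, -0.0], [0.0, 0.001, -1.0]]
force: [-0.1, 0.3, -0.6]
opening: 0.998
finger_force: 0.0
t 11.15 at [494.9  33.4 186.8] yaw -0.741 open 0.998 ff 0.0 q7 -0.52
500.3,26.9,47,-.736 -> [ -1.1   8.3 139.8] [ 0.001 -0.    -0.005]
```

```bash
echo '[[1,-1,8,20,0,0,0],[1,-1,8,55,0,0,0],[1,-1,8,85,0,0,0],[1,-1,8,110,0,0,0],[1,-1,8,130,0,0,0],[1,-1,8,139,0,0,0],[1,-1,8,139,0,0,0],[1,-1,8,139,0,0,0]]' | python3 -m crank;python3 go.py 500.3,26.9,47,-.736;
```

```text
t: 11.82
ee_pos: [500.4, 30.4, 47.8]
tcp_rot: [[0.67, 0.742, 0.0], [0.742, -0.67, 0.0], [0.0, -0.0, -1.0]]
force: [0.7, 0.6, 0.3]
opening: 0.998
finger_force: 0.0
t 11.82 at [500.4  30.4  47.8] yaw -0.734 open 0.998 ff 0.0 q7 -0.36
500.3,26.9,47,-.736 -> [-2.7  2.3  0.8] [-0.    -0.     0.002]
```

```bash
echo '[[1,-2.5,2.3,0,0,0,0],[1,-2.5,2.3,0,0,0,0],[1,-2.5,2.3,0,0,0,0]]' | python3 -m crank >/dev/null; python3 go.py 500.3,26.9,47,-.736; echo '[[0.5,0,0,0,0,0,0],[0.5,0,0,0,0,0,0],[0.5,0,0,0,0,0,0],[0.5,0,0,0,0,0,0],[0.5,0,0,0,0,0,0],[0.5,0,0,0,0,0,0],[0.5,0,0,0,0,0,0],[0.5,0,0,0,0,0,0]]' | python3 -m crank 25;python3 go.py
```

```text
t 12.07 at [500.9  25.8  48.8] yaw -0.736 open 0.998 ff 0.0 q7 -0.36
500.3,26.9,47,-.736 -> [ 0.4 -1.2  1.8] [ 0.002 -0.002 -0.   ]
t: 12.73
ee_pos: [499.9, 26.1, 47.6]
tcp_rot: [[0.671, 0.741, -0.0], [0.741, -0.671, 0.0], [-0.0, -0.0, -1.0]]
force: [-0.7, -0.1, 0.1]
opening: 0.601
finger_force: 25.0
t 12.73 at [499.9  26.1  47.6] yaw -0.736 open 0.601 ff 25.0 q7 -0.36
```

```bash
echo '[[0.5,0,0,-10,0,0,0],[0.5,0,0,-30,0,0,0],[0.5,0,0,-60,0,0,0],[0.5,0,0,-85,0,0,0],[0.5,0,0,-105,0,0,0],[0.5,0,0,-118,0,0,0],[0.5,0,0,-120,0,0,0],[0.5,0,0,-120,0,0,0]]' | python3 -m crank;python3 go.py 472,245,165,-.043
```

```text
t: 13.4
ee_pos: [500.2, 26.1, 168.4]
tcp_rot: [[0.671, 0.741, 0.001], [0.741, -0.671, 0.0], [0.001, 0.001, -1.0]]
force: [0.5, -0.7, -1.2]
opening: 0.602
finger_force: 25.0
t 13.4 at [500.2  26.1 168.4] yaw -0.736 open 0.602 ff 25.0 q7 -0.48
472,245,165,-.043 -> [ 143.3 -167.9    3.5] [ 0.001 -0.001 -0.693]
```

```bash
echo '[[0.5,10,-11,0,0,0,-0.05],[0.5,30,-35,0,0,0,-0.14],[0.5,53,-62,0,0,0,-0.25],[0.5,76,-89,0,0,0,-0.36],[0.5,99,-116,0,0,0,-0.47],[0.5,120,-141,0,0,0,-0.57],[0.5,137,-160,0,0,0,-0.66],[0.5,143,-168,0,0,0,-0.69]]' | python3 -m crank>/dev/null;echo '[[0.5,0,0,0,0,0,0],[0.5,0,0,0,0,0,0]]' | python3 -m crank;python3 go.py 472,245,60,-.043
```

```text
t: 14.23
ee_pos: [470.7, 244.0, 166.6]
tcp_rot: [[0.046, 0.999, -0.002], [0.999, -0.046, -0.002], [-0.002, -0.002, -1.0]]
force: [0.4, -0.8, -2.2]
opening: 0.601
finger_force: 25.0
t 14.23 at [470.7 244.  166.6] yaw -0.046 open 0.601 ff 25.0 q7 -0.35
472,245,60,-.043 -> [  1.3   1.4 106.6] [-0.002  0.002 -0.003]
```

```bash
echo '[[0.5,1,1,15,0,0,0],[0.5,1,1,40,0,0,0],[0.5,1,1,70,0,0,0],[0.5,1,1,92,0,0,0],[0.5,1,1,103,0,0,0],[0.5,1,1,107,0,0,0],[0.5,1,1,107,0,0,0],[0.5,1,1,107,0,0,0]]' | python3 -m crank >/dev/null;echo '[[0.5,0,0,0,0,0,0],[0.5,0,0,0,0,0,0]]' | python3 -m crank;python3 go.py 472,245,47.6,-.043
```

```text
t: 15.07
ee_pos: [473.5, 246.0, 61.9]
tcp_rot: [[0.046, 0.999, 0.002], [0.999, -0.046, 0.001], [0.001, 0.002, -1.0]]
force: [-0.2, 0.2, -3.1]
opening: 0.596
finger_force: 25.0
t 15.07 at [473.5 246.   61.9] yaw -0.046 open 0.596 ff 25.0 q7 -0.28
472,245,47.6,-.043 -> [-1.1 -1.5 14.3] [ 0.002 -0.001 -0.003]
```

```bash
echo '[[0.5,0,0,5,0,0,0],[0.5,0,0,9,0,0,0],[0.5,0,0,12,0,0,0],[0.5,0,0,13,0,0,0],[0.5,0,0,13.5,0,0,0],[0.5,0,0,13.5,0,0,0]]' | python3 -m crank
```

```text
t: 15.57
ee_pos: [472.3, 245.8, 47.6]
tcp_rot: [[0.046, 0.999, -0.001], [0.999, -0.046, 0.0], [0.0, -0.001, -1.0]]
force: [-2.1, 0.0, 3.9]
opening: 0.599
finger_force: 25.0
```

```bash
echo '[[1,0,0,0,0,0,0],[1,0,0,0,0,0,0],[1,0,0,0,0,0,0],[1,0,0,0,0,0,0],[1,0,0,0,0,0,0],[1,0,0,0,0,0,0]]' | python3 -m crank >/dev/null; echo '[[1,0,0,-20,0,0,0],[1,0,0,-60,0,0,0],[1,0,0,-100,0,0,0],[1,0,0,-125,0,0,0],[1,0,0,-125,0,0,0],[1,0,0,-125,0,0,0]]' | python3 -m crank; python3 - <<'E'
from h import *
ps=[read_camera("scene"),read_camera("top")]
for p,n in zip(ps,'st'):
    L=nets.silhouettes(p,'brass_weight')+nets.tip_of(p,'pocket'); print([(d.get('extent',d.get('xy')),round(d['confidence'],2)) for d in L])
A=[cv2.resize(ps[0]['img'][110:300,110:330,::-1],(600,518)),]
cv2.imwrite('pics/s6.png',A[0]); crop(ps[1],'c6.png',240,180,120,110,5)
E
python3 go.py 540.5,71.5,150,.835
```

```text
t: 16.57
ee_pos: [473.3, 246.2, 173.5]
tcp_rot: [[0.046, 0.999, 0.003], [0.999, -0.046, 0.002], [0.002, 0.003, -1.0]]
force: [-0.3, 0.1, -1.1]
opening: 0.998
finger_force: 0.0
[([305.5, 161.8, 327.2, 193.3], 0.88), ([256.9, 180.8, 272.5, 211.4], 0.87), ([190.4, 186.4], 0.72), ([174.7, 176.9], 0.69)]
[([265.3, 211.0, 285.1, 229.9], 0.79), ([278.4, 157.4, 301.0, 180.2], 0.58), ([275.7, 219.5], 0.83)]
t 16.87 at [471.8 245.4 170.7] yaw -0.046 open 1.0 ff 0.0 q7 -0.35
540.5,71.5,150,.835 -> [-170.5   76.7   20.8] [-0.003  0.001 -0.881]
```

View pics/s6.png

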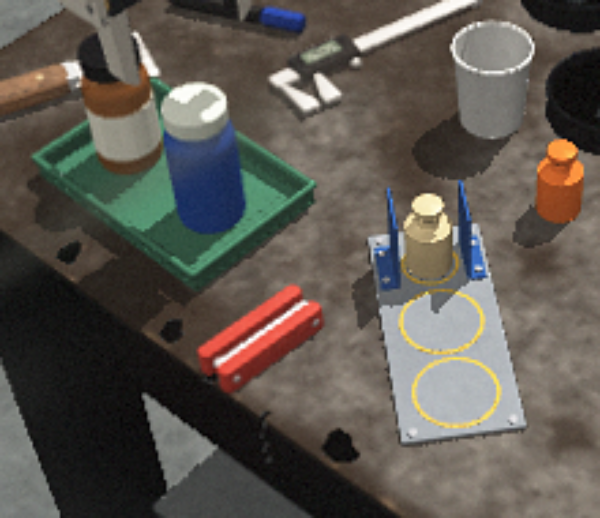

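View pics/c6.png

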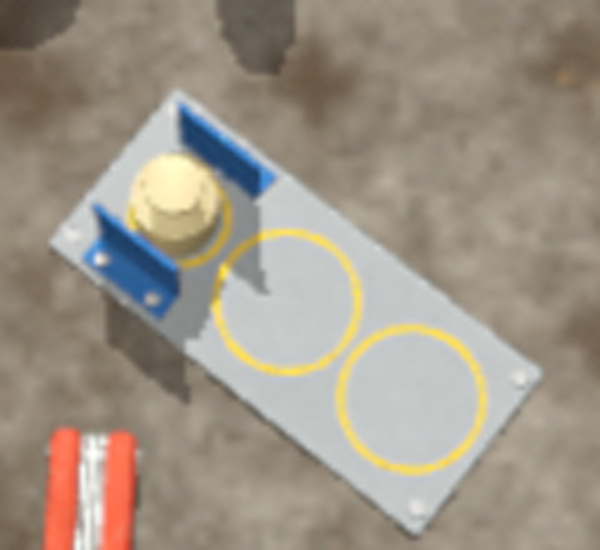

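Both jars stand upright in the tray at (120,105) and (205,160), and the weight and rings are now in plain view. I'll measure the rings and the weight from both views.

```bash
python3 - <<'E'
from h import *
ps=[read_camera("scene"),read_camera("top")]
S=lambda u,v:(110+u/2.727-.3,110+v/2.727-.3); T=lambda u,v:(240+u/5-.4,180+v/5-.4)
r=[]
for n,s,t in(('ring2',(442,321),(288,302)),('ring1',(457,392),(412,399))):
    X,e=tri(ps,[S(*s),T(*t)]);print(n,X.round(1),e,plane(ps[0],S(*s),4).round(1),plane(ps[1],T(*t),4).round(1));r.append(X)
d=r[0]-r[1];print(np.linalg.norm(d[:2]),np.arctan2(d[1],d[0]))
regs=[]
for i,(n,lo) in enumerate((("scene",(250,285)),("top",(260,290)))):
    for _ in range(6):
        L=nets.silhouettes(ps[i],'brass_weight'); print([np.round(d['extent']) for d in L])
        L=[d for d in L if lo[0]<(d['extent'][0]+d['extent'][2])/2<lo[1] and d['extent'][1]>175]
        if L: break
        ps[i]=read_camera(n)
    regs.append(L[0]['region'].astype(float))
v,s=fit(WT,ps,regs,[540,71,4,0],[0,1,2]);print('brass',v.round(1),s)
# scale pan by brightness in top view
for i in (0,1):
    L=nets.silhouettes(ps[i],'bench_scale');m=L[0]['region']; g=cv2.cvtColor(ps[i]['img'],cv2.COLOR_RGB2GRAY)
    print(g[m].mean(), np.percentile(g[m],[10,50,90]))
crop(ps[1],'c7.png',365,190,130,125,5)
E
```

```text
ring2 [498.6  26.2   3. ] [0.0, 0.0] [498.   25.6   4. ] [498.4  26.3   4. ]
ring1 [453.7 -24.8   2.5] [0.2, 0.2] [452.9 -25.7   4. ] [453.3 -24.6   4. ]
68.01292470158161 0.8483535604792827
[array([304., 165., 328., 194.]), array([257., 179., 278., 212.])]
[array([280., 157., 300., 180.]), array([265., 209., 282., 231.]), array([181., 236., 206., 271.])]
brass [540.4  74.   -2.    0. ] 0.8503145607828742
212.13189261445916 [120. 228. 249.]
220.52472792395648 [166. 239. 254.]
```

View pics/c7.png

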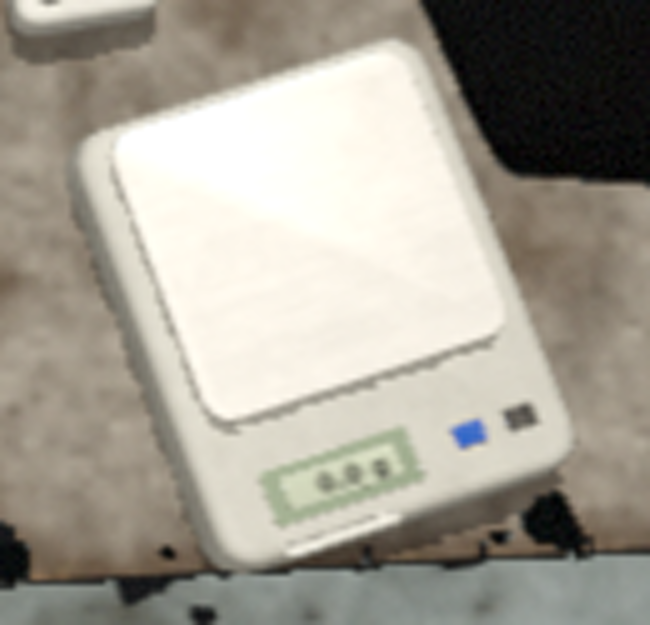

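```bash
echo '[[1,-21,10,0,0,0,-0.12],[1,-42,20,0,0,0,-0.24],[1,-64,30,3,0,0,-0.36],[1,-85,40,6,0,0,-0.48],[1,-106,50,9,0,0,-0.6],[1,-128,60,12,0,0,-0.72],[1,-150,69,16,0,0,-0.84],[1,-170,77,20,0,0,-0.89]]' | python3 -m crank>/dev/null;echo '[[1,0,0,0,0,0,0],[1,0,0,0,0,0,0]]' | python3 -m crank;python3 go.py 540,71.5,80,.845;python3 - <<'E'
from h import *
p=read_camera("top");c=[(112,130),(405,45),(505,335),(225,422),(310,233)]
print([plane(p,(365+u/5-.4,190+v/5-.4),34)[:2].round(1).tolist() for u,v in c])
E
```

```text
t: 18.0
ee_pos: [541.8, 70.8, 151.9]
tcp_rot: [[-0.744, 0.668, -0.001], [0.668, 0.744, -0.0], [0.0, -0.001, -1.0]]
force: [-0.4, 0.9, -0.2]
opening: 1.002
finger_force: 0.0
t 18.0 at [541.8  70.8 151.9] yaw 0.84 open 1.002 ff 0.0 q7 0.72
540,71.5,80,.845 -> [ 1.8 -0.7 71.9] [-0.001 -0.    -0.005]
[[535.8, -167.2], [566.4, -296.3], [439.4, -323.1], [409.3, -202.3], [486.9, -246.5]]
```

```bash
echo '[[1,2,0,20,0,0,0],[1,2,-0.5,45,0,0,0],[1,2,-0.5,60,0,0,0],[1,2,-0.5,62,0,0,0],[1,2,-0.5,62,0,0,0]]' | python3 -m crank>/dev/null;echo '[[1,0,0,0,0,0,0],[1,0,0,0,0,0,0]]' | python3 -m crank >/dev/null;python3 go.py 540,71.5,15,.845
```

```text
t 18.63 at [540.8  74.2  91.4] yaw 0.845 open 0.998 ff 0.0 q7 0.73
540,71.5,15,.845 -> [-1.1 -2.7 76.4] [ 0.002  0.001 -0.   ]
```

```bash
echo '[[1,-1,-2,12,0,0,0],[1,-1,-2.5,30,0,0,0],[1,-1,-2.5,50,0,0,0],[1,-1,-2.5,65,0,0,0],[1,-1,-2.5,73,0,0,0],[1,-1,-2.5,75,0,0,0],[1,-1,-2.5,75,0,0,0]]' | python3 -m crank;python3 go.py 540,71.5,15,.845;  echo '[[0.2,0,0,0,0,0,0],[0.2,0,0,0,0,0,0],[0.2,0,0,0,0,0,0],[0.2,0,0,0,0,0,0],[0.2,0,0,0,0,0,0],[0.2,0,0,0,0,0,0],[0.2,0,0,0,0,0,0],[0.2,0,0,0,0,0,0]]' | python3 -m crank 30;python3 go.py
```

```text
t: 19.22
ee_pos: [539.4, 70.9, 15.5]
tcp_rot: [[-0.747, 0.664, 0.001], [0.664, 0.747, 0.0], [-0.0, 0.0, -1.0]]
force: [-0.2, -0.1, -0.6]
opening: 1.001
finger_force: 0.0
t 19.22 at [539.4  70.9  15.5] yaw 0.844 open 1.001 ff 0.0 q7 0.74
540,71.5,15,.845 -> [-0.1  0.8  0.5] [ 0.     0.    -0.001]
t: 19.88
ee_pos: [539.0, 70.8, 15.2]
tcp_rot: [[-0.747, 0.664, 0.0], [0.664, 0.747, -0.0], [-0.0, -0.0, -1.0]]
force: [-0.3, -0.6, 0.0]
opening: 0.477
finger_force: 0.0
t 19.88 at [539.   70.8  15.2] yaw 0.844 open 0.477 ff 0.0 q7 0.74
```

```bash
echo '[[0.2,0,0,0,0,0,0],[0.2,0,0,0,0,0,0],[0.2,0,0,0,0,0,0],[0.2,0,0,0,0,0,0],[0.2,0,0,0,0,0,0]]' | python3 -m crank; echo '[[0.2,0,0,-10,0,0,0],[0.2,0,0,-30,0,0,0],[0.2,0,0,-60,0,0,0],[0.2,0,0,-85,0,0,0],[0.2,0,0,-105,0,0,0],[0.2,0,0,-115,0,0,0],[0.2,0,0,-115,0,0,0]]' | python3 -m crank;python3 go.py 488.5,-246.7,130,.845
```

```text
t: 20.3
ee_pos: [539.6, 71.3, 15.3]
tcp_rot: [[-0.747, 0.664, 0.001], [0.664, 0.747, 0.001], [-0.001, 0.001, -1.0]]
force: [0.8, 1.4, -0.1]
opening: 0.383
finger_force: 30.0
t: 20.88
ee_pos: [539.4, 70.5, 132.0]
tcp_rot: [[-0.747, 0.665, 0.003], [0.665, 0.747, 0.0], [-0.002, 0.002, -1.0]]
force: [0.3, -0.4, -5.5]
opening: 0.381
finger_force: 30.0
t 20.88 at [539.4  70.5 132. ] yaw 0.844 open 0.381 ff 30.0 q7 0.73
488.5,-246.7,130,.845 -> [-172.8 -270.8    1.8] [ 0.002  0.002 -0.001]
```

```bash
echo '[[0.2,-5,-8,0,0,0,0],[0.2,-18,-28,0,0,0,0],[0.2,-34,-53,0,0,0,0],[0.2,-50,-78,0,0,0,0],[0.2,-66,-103,0,0,0,0],[0.2,-82,-128,0,0,0,0],[0.2,-98,-153,0,0,0,0],[0.2,-110,-172,0,0,0,0]]' | python3 -m crank>/dev/null;echo '[[0.2,-14,-22,0,0,0,0],[0.2,-30,-46,0,0,0,0],[0.2,-43,-68,0,0,0,0],[0.2,-53,-83,0,0,0,0],[0.2,-60,-94,0,0,0,0],[0.2,-62,-98,0,0,0,0],[0.2,-62,-98,0,0,0,0],[0.2,-62,-98,0,0,0,0]]' | python3 -m crank;python3 go.py 488.5,-246.7,46,.845
```

```text
t: 22.22
ee_pos: [487.8, -243.6, 129.4]
tcp_rot: [[-0.748, 0.664, -0.002], [0.664, 0.748, 0.002], [0.003, 0.001, -1.0]]
force: [-0.4, 0.8, -4.4]
opening: 0.386
finger_force: 30.0
t 22.22 at [ 487.8 -243.6  129.4] yaw 0.845 open 0.386 ff 30.0 q7 1.31
488.5,-246.7,46,.845 -> [-2.8 -1.9 83.4] [ 0.001 -0.003  0.   ]
```

```bash
echo '[[0.2,-1,-1,10,0,0,0],[0.2,-2.5,-1.5,28,0,0,0],[0.2,-2.5,-1.5,48,0,0,0],[0.2,-2.5,-1.5,62,0,0,0],[0.2,-2.5,-1.5,70,0,0,0],[0.2,-2.5,-1.5,72,0,0,0],[0.2,-2.5,-1.5,72,0,0,0]]' | python3 -m crank>/dev/null;echo '[[0.2,0,0,0,0,0,0],[0.2,0,0,0,0,0,0]]' | python3 -m crank;python3 go.py 488.5,-246.7,45.3,.845
```

```text
t: 22.97
ee_pos: [489.9, -248.2, 59.1]
tcp_rot: [[-0.748, 0.664, 0.002], [0.664, 0.748, -0.001], [-0.002, 0.001, -1.0]]
force: [0.6, 0.4, -3.6]
opening: 0.381
finger_force: 30.0
t 22.97 at [ 489.9 -248.2   59.1] yaw 0.844 open 0.381 ff 30.0 q7 1.32
488.5,-246.7,45.3,.845 -> [ 2.1  0.2 13.8] [ 0.001  0.002 -0.001]
```

```bash
echo '[[0.2,1,0,4,0,0,0],[0.2,1,0,8,0,0,0],[0.2,1,0,10,0,0,0],[0.2,1,0,11.5,0,0,0],[0.2,1,0,12.5,0,0,0],[0.2,1,0,12.5,0,0,0],[0.2,1,0,12.5,0,0,0]]' | python3 -m crank; python3 go.py
```

```text
t: 23.55
ee_pos: [488.3, -247.4, 45.6]
tcp_rot: [[-0.747, 0.664, -0.0], [0.664, 0.747, -0.0], [0.0, -0.0, -1.0]]
force: [0.5, -0.6, -5.4]
opening: 0.38
finger_force: 30.0
t 23.55 at [ 488.3 -247.4   45.6] yaw 0.844 open 0.38 ff 30.0 q7 1.32
```

Not in contact yet. I'll lower in small steps.

```bash
echo '[[0.2,0,0,0.7,0,0,0],[0.2,0,0,0.7,0,0,0],[0.2,0,0,0.7,0,0,0]]' | python3 -m crank; echo '[[0.2,0,0,0.7,0,0,0],[0.2,0,0,0.7,0,0,0],[0.2,0,0,0.7,0,0,0]]' | python3 -m crank
```

```text
t: 23.8
ee_pos: [488.3, -247.4, 45.0]
tcp_rot: [[-0.747, 0.664, 0.0], [0.664, 0.747, -0.0], [-0.0, -0.0, -1.0]]
force: [0.1, 0.3, -4.7]
opening: 0.382
finger_force: 30.0
t: 24.05
ee_pos: [488.4, -247.4, 44.8]
tcp_rot: [[-0.747, 0.664, 0.0], [0.664, 0.747, -0.0], [-0.0, 0.0, -1.0]]
force: [-1.4, 1.1, 0.7]
opening: 0.381
finger_force: 30.0
```

```bash
echo '[[1,0,0,0,0,0,0],[1,0,0,0,0,0,0],[1,0,0,0,0,0,0],[1,0,0,0,0,0,0],[1,0,0,0,0,0,0],[1,0,0,0,0,0,0]]' | python3 -m crank; echo '[[1,0,0,-20,0,0,0],[1,0,0,-60,0,0,0],[1,0,0,-100,0,0,0],[1,0,0,-125,0,0,0],[1,0,0,-125,0,0,0],[1,0,0,-125,0,0,0]]' | python3 -m crank>/dev/null; python3 go.py 480,0,185,.4 472.3,245.8,185,-.046
```

```text
t: 24.55
ee_pos: [488.4, -247.5, 44.3]
tcp_rot: [[-0.747, 0.664, 0.0], [0.664, 0.747, -0.0], [-0.0, 0.0, -1.0]]
force: [0.3, 0.8, -0.4]
opening: 0.762
finger_force: 0.0
t 25.05 at [ 489.1 -247.8  170.9] yaw 0.844 open 1.001 ff 0.0 q7 1.31
480,0,185,.4 -> [171.4 179.1 -14.6] [0.002 0.003 0.444]
472.3,245.8,185,-.046 -> [340.5 357.7 -15. ] [0.003 0.003 0.89 ]
```

```bash
echo '[[1,28,29,-14,0,0,0.08],[1,56,58,-14,0,0,0.17],[1,84,87,-14,0,0,0.26],[1,112,117,-14,0,0,0.34],[1,140,147,-14,0,0,0.42],[1,168,177,-14,0,0,0.5],[1,196,206,-14,0,0,0.58],[1,220,231,-14,0,0,0.65]]' | python3 -m crank>/dev/null; python3 - <<'E'
from h import *
p=read_camera("scene");cv2.imwrite('pics/s8.png',p['img'][100:400,100:500,::-1].repeat(2,0).repeat(2,1))
E
python3 go.py 472.3,245.8,185,-.046
```

```text
t 25.77 at [475.   83.9 181.3] yaw 0.203 open 0.998 ff 0.0 q7 0.11
472.3,245.8,185,-.046 -> [159.1  30.   -2.7] [-0.004 -0.006  0.249]
```

View pics/s8.png

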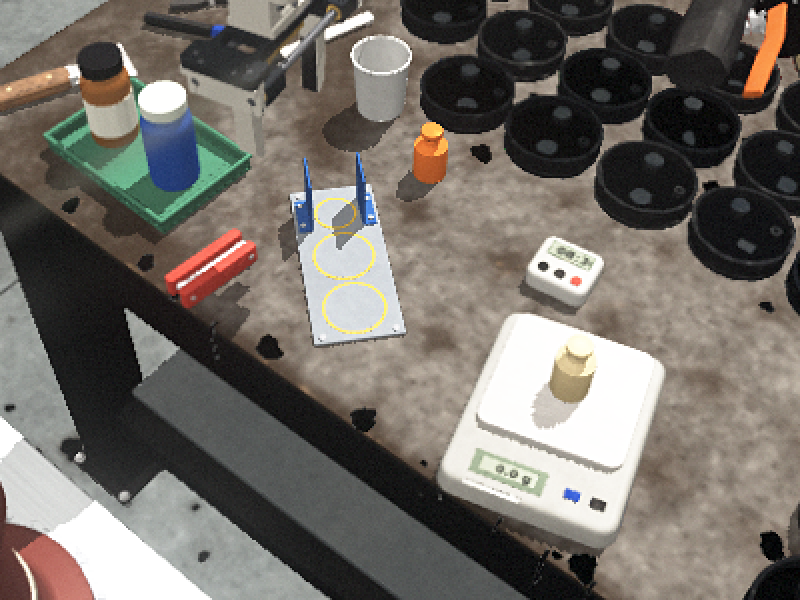

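The weight stands upright at (572,375), with its base in the middle of the pan. Next I'll fetch the blue jar.

```bash
echo '[[1,35,7,0,0,0,0.06],[1,70,14,0,0,0,0.12],[1,105,21,0,0,0,0.18],[1,135,26,0,0,0,0.23],[1,155,30,0,0,0,0.25],[1,155,30,0,0,0,0.25],[1,155,30,0,0,0,0.25]]' | python3 -m crank>/dev/null; python3 go.py 472.3,245.8,47.6,-.046
```

```text
t 26.35 at [475.6 229.7 181.5] yaw -0.052 open 0.998 ff 0.0 q7 -0.38
472.3,245.8,47.6,-.046 -> [ 16.2  -3.8 133.8] [-0.003  0.002 -0.006]
```

```bash
echo '[[1,15,-3,5,0,0,-0.005],[1,16,-3.5,30,0,0,-0.005],[1,16,-3.5,60,0,0,-0.005],[1,16,-3.5,90,0,0,-0.005],[1,16,-3.5,115,0,0,-0.005],[1,16,-3.5,130,0,0,-0.005],[1,16,-3.5,133,0,0,-0.005],[1,16,-3.5,133,0,0,-0.005]]' | python3 -m crank>/dev/null; python3 go.py 472.3,245.8,47.6,-.046
```

```text
t 27.02 at [473.6 244.1  49. ] yaw -0.053 open 0.998 ff 0.0 q7 -0.35
472.3,245.8,47.6,-.046 -> [ 1.6 -1.4  1.4] [-0.003  0.002 -0.007]
```

```bash
echo '[[1,1.6,-1.4,1.2,0,0,-0.005],[1,1.6,-1.4,1.2,0,0,-0.005],[1,1.6,-1.4,1.2,0,0,-0.005]]' | python3 -m crank>/dev/null; python3 go.py 472.3,245.8,47.6,-.046;echo '[[0.5,0,0,0,0,0,0],[0.5,0,0,0,0,0,0],[0.5,0,0,0,0,0,0],[0.5,0,0,0,0,0,0],[0.5,0,0,0,0,0,0],[0.5,0,0,0,0,0,0],[0.5,0,0,0,0,0,0],[0.5,0,0,0,0,0,0]]' | python3 -m crank 25 >/dev/null;python3 go.py; echo '[[0.5,0,0,-10,0,0,0],[0.5,0,0,-30,0,0,0],[0.5,0,0,-60,0,0,0],[0.5,0,0,-85,0,0,0],[0.5,0,0,-105,0,0,0],[0.5,0,0,-118,0,0,0],[0.5,0,0,-120,0,0,0],[0.5,0,0,-120,0,0,0]]' | python3 -m crank >/dev/null;python3 go.py 499.5,26.3,168,-.73
```

```text
t 27.27 at [473.6 247.6  50.2] yaw -0.046 open 0.996 ff 0.0 q7 -0.35
472.3,245.8,47.6,-.046 -> [-1.9 -1.2  2.6] [ 0.002 -0.001  0.   ]
t 27.93 at [472.6 247.2  49. ] yaw -0.046 open 0.598 ff 25.0 q7 -0.35
t 28.6 at [473.2 247.2 169.9] yaw -0.046 open 0.602 ff 25.0 q7 -0.4
499.5,26.3,168,-.73 -> [-219.5   36.4    1.7] [ 0.001 -0.001  0.684]
```

```bash
echo '[[0.5,-12,2,0,0,0,0.05],[0.5,-40,7,0,0,0,0.13],[0.5,-72,12,0,0,0,0.24],[0.5,-106,18,0,0,0,0.35],[0.5,-140,23,0,0,0,0.46],[0.5,-174,29,0,0,0,0.57],[0.5,-203,34,0,0,0,0.66],[0.5,-219,37,0,0,0,0.684]]' | python3 -m crank>/dev/null;echo '[[0.5,0,0,0,0,0,0],[0.5,0,0,0,0,0,0]]' | python3 -m crank >/dev/null;python3 go.py 500,27.3,60,-.73
```

```text
t 29.43 at [498.8  25.1 168. ] yaw -0.734 open 0.599 ff 25.0 q7 -0.53
500,27.3,60,-.73 -> [  2.7  -0.4 108. ] [-0.002  0.002 -0.004]
```

```bash
echo '[[0.5,2,0,15,0,0,0],[0.5,2,0,40,0,0,0],[0.5,2,0,70,0,0,0],[0.5,2,0,92,0,0,0],[0.5,2,0,103,0,0,0],[0.5,2,0,108,0,0,0],[0.5,2,0,108,0,0,0]]' | python3 -m crank >/dev/null;echo '[[0.5,0,0,0,0,0,0],[0.5,0,0,0,0,0,0],[0.5,0,0,0,0,0,0]]' | python3 -m crank;python3 go.py 500,27.3,49,-.73
```

```text
t: 30.27
ee_pos: [502.0, 28.5, 62.0]
tcp_rot: [[0.667, 0.745, 0.002], [0.745, -0.667, 0.0], [0.002, 0.001, -1.0]]
force: [0.8, 0.6, -2.1]
opening: 0.597
finger_force: 25.0
t 30.27 at [502.   28.5  62. ] yaw -0.73 open 0.597 ff 25.0 q7 -0.43
500,27.3,49,-.73 -> [-2.2 -0.7 13. ] [ 0.001 -0.002  0.   ]
```

```bash
echo '[[0.5,-0.5,0,4,0,0,0],[0.5,-1,0,8,0,0,0],[0.5,-1,0,10,0,0,0],[0.5,-1,0,11,0,0,0],[0.5,-1,0,11,0,0,0],[0.5,-1,0,11,0,0,0]]' | python3 -m crank;python3 go.py 500,27.3,49,-.73
```

```text
t: 30.77
ee_pos: [500.5, 27.4, 50.0]
tcp_rot: [[0.667, 0.745, -0.0], [0.745, -0.667, -0.0], [-0.0, -0.0, -1.0]]
force: [-0.2, -1.0, -2.8]
opening: 0.599
finger_force: 25.0
t 30.77 at [500.5  27.4  50. ] yaw -0.73 open 0.599 ff 25.0 q7 -0.42
500,27.3,49,-.73 -> [-0.4 -0.3  1. ] [-0.  0. -0.]
```

```bash
echo '[[0.5,0,0,0.5,0,0,0],[0.5,0,0,0.8,0,0,0],[0.5,0,0,0.8,0,0,0]]' | python3 -m crank; echo '[[0.5,0,0,0.5,0,0,0],[0.5,0,0,0.5,0,0,0],[0.5,0,0,0.5,0,0,0]]' | python3 -m crank
```

```text
t: 31.02
ee_pos: [500.6, 27.4, 49.3]
tcp_rot: [[0.667, 0.745, 0.0], [0.745, -0.667, -0.0], [-0.0, 0.0, -1.0]]
force: [0.5, 0.4, -1.9]
opening: 0.601
finger_force: 25.0
t: 31.27
ee_pos: [500.6, 27.5, 49.0]
tcp_rot: [[0.667, 0.745, 0.0], [0.745, -0.667, 0.0], [0.0, 0.0, -1.0]]
force: [-0.6, 0.5, 0.9]
opening: 0.598
finger_force: 25.0
```

Contact (-1.9 to +0.9 N). I'll release, rise, and head for the amber jar.

```bash
echo '[[1,0,0,0,0,0,0],[1,0,0,0,0,0,0],[1,0,0,0,0,0,0],[1,0,0,0,0,0,0],[1,0,0,0,0,0,0],[1,0,0,0,0,0,0]]' | python3 -m crank >/dev/null; echo '[[1,0,0,-20,0,0,0],[1,0,0,-60,0,0,0],[1,0,0,-100,0,0,0],[1,0,0,-135,0,0,0],[1,0,0,-135,0,0,0],[1,0,0,-135,0,0,0]]' | python3 -m crank>/dev/null; python3 go.py 476.4,347,185,-.051
```

```text
t 32.27 at [501.7  27.5 185.6] yaw -0.73 open 0.997 ff 0.0 q7 -0.54
476.4,347,185,-.051 -> [ 221.2 -231.8    0.8] [ 0.004 -0.003 -0.679]
```

```bash
echo '[[1,28,-29,0,0,0,-0.09],[1,56,-58,0,0,0,-0.18],[1,84,-87,0,0,0,-0.27],[1,112,-116,0,0,0,-0.36],[1,140,-145,0,0,0,-0.45],[1,168,-174,0,0,0,-0.54],[1,196,-203,0,0,0,-0.63],[1,221,-232,0,0,0,-0.679]]' | python3 -m crank>/dev/null;echo '[[1,0,0,0,0,0,0],[1,0,0,0,0,0,0],[1,0,0,0,0,0,0]]' | python3 -m crank >/dev/null; python3 go.py 476.4,347,48,-.051
```

```text
t 33.18 at [474.3 345.5 181.9] yaw -0.052 open 1.002 ff 0.0 q7 -0.55
476.4,347,48,-.051 -> [  2.1   2.4 133.9] [-0.003  0.003 -0.001]
```

```bash
echo '[[1,1,2,10,0,0,0],[1,1,2,35,0,0,0],[1,1,2,65,0,0,0],[1,1,2,95,0,0,0],[1,1,2,118,0,0,0],[1,1,2,131,0,0,0],[1,1,2,133,0,0,0],[1,1,2,133,0,0,0]]' | python3 -m crank>/dev/null;echo '[[1,0,0,0,0,0,0],[1,0,0,0,0,0,0],[1,0,0,0,0,0,0]]' | python3 -m crank >/dev/null; python3 go.py 476.4,347,48,-.051
```

```text
t 34.1 at [477.9 348.   52. ] yaw -0.051 open 1.003 ff 0.0 q7 -0.5
476.4,347,48,-.051 -> [-1.  -1.5  4. ] [ 0.002 -0.001 -0.   ]
```

```bash
echo '[[1,-0.7,-1,3.5,0,0,0],[1,-0.7,-1,3.5,0,0,0],[1,-0.7,-1,3.5,0,0,0]]' | python3 -m crank>/dev/null; echo '[[0.5,0,0,0,0,0,0],[0.5,0,0,0,0,0,0],[0.5,0,0,0,0,0,0],[0.5,0,0,0,0,0,0],[0.5,0,0,0,0,0,0],[0.5,0,0,0,0,0,0],[0.5,0,0,0,0,0,0],[0.5,0,0,0,0,0,0]]' | python3 -m crank 25 >/dev/null;python3 go.py 476.4,347,48,-.051; echo '[[0.5,0,0,-10,0,0,0],[0.5,0,0,-30,0,0,0],[0.5,0,0,-60,0,0,0],[0.5,0,0,-90,0,0,0],[0.5,0,0,-115,0,0,0],[0.5,0,0,-135,0,0,0],[0.5,0,0,-147,0,0,0],[0.5,0,0,-147,0,0,0]]' | python3 -m crank >/dev/null;python3 go.py 453.3,-25,195,-.73
```

```text
t 35.02 at [476.  347.1  47.2] yaw -0.051 open 0.6 ff 25.0 q7 -0.5
476.4,347,48,-.051 -> [-0.1  0.4 -0.8] [-0.  0.  0.]
t 35.68 at [477.3 347.8 197.5] yaw -0.051 open 0.599 ff 25.0 q7 -0.56
453.3,-25,195,-.73 -> [-373.5   -4.9    1.1] [ 0.003 -0.005  0.679]
```

```bash
echo '[[0.5,-10,0,0,0,0,0],[0.5,-34,0,0,0,0,0.05],[0.5,-62,-1,0,0,0,0.12],[0.5,-90,-1,0,0,0,0.19],[0.5,-118,-2,0,0,0,0.26],[0.5,-146,-2,0,0,0,0.33],[0.5,-174,-2,0,0,0,0.38],[0.5,-190,-3,0,0,0,0.4]]' | python3 -m crank>/dev/null; python3 go.py 452.4,-25.9,195,-.735
```

```text
t 36.35 at [461.5 152.3 193. ] yaw -0.458 open 0.6 ff 25.0 q7 -0.59
452.4,-25.9,195,-.735 -> [-163.9   70.5   -1.3] [-0.001  0.005  0.277]
```

```bash
echo '[[0.5,-15,6,0,0,0,0.04],[0.5,-42,18,0,0,0,0.09],[0.5,-70,30,0,0,0,0.14],[0.5,-98,42,0,0,0,0.19],[0.5,-125,54,0,0,0,0.24],[0.5,-146,63,0,0,0,0.27],[0.5,-160,69,0,0,0,0.277],[0.5,-162,70,0,0,0,0.277]]' | python3 -m crank>/dev/null;echo '[[0.5,0,0,0,0,0,0],[0.5,0,0,0,0,0,0],[0.5,0,0,0,0,0,0]]' | python3 -m crank >/dev/null; python3 go.py 452.4,-25.9,60,-.735
```

```text
t 37.27 at [455.8 -16.8 193.9] yaw -0.725 open 0.601 ff 25.0 q7 -0.46
452.4,-25.9,60,-.735 -> [ -9.1   3.7 133.9] [-0.001 -0.     0.01 ]
```

```bash
echo '[[0.5,-6,2.5,0,0,0,0.01],[0.5,-9,3.7,0,0,0,0.01],[0.5,-9,3.7,3,0,0,0.01],[0.5,-9,3.7,10,0,0,0.01]]' | python3 -m crank>/dev/null; python3 go.py 452.4,-25.9,60,-.735; 
```

```text
t 37.6 at [453.1 -28.1 184.6] yaw -0.738 open 0.604 ff 25.0 q7 -0.43
452.4,-25.9,60,-.735 -> [  1.   -2.2 124.6] [ 0.002 -0.002 -0.003]
```

```bash
echo '[[0.5,0,-1,15,0,0,0],[0.5,0,-1,45,0,0,0],[0.5,0,-1,75,0,0,0],[0.5,0,-1,100,0,0,0],[0.5,0,-1,115,0,0,0],[0.5,0,-1,122,0,0,0],[0.5,0,-1,122,0,0,0]]' | python3 -m crank>/dev/null;echo '[[0.5,0,0,0,0,0,0],[0.5,0,0,0,0,0,0],[0.5,0,0,0,0,0,0]]' | python3 -m crank; python3 go.py 452.4,-25.9,47.3,-.735; 
```

```text
t: 38.43
ee_pos: [452.8, -27.4, 63.3]
tcp_rot: [[0.673, 0.74, 0.003], [0.74, -0.673, -0.0], [0.002, 0.002, -1.0]]
force: [-0.5, 0.2, -3.4]
opening: 0.596
finger_force: 25.0
t 38.43 at [452.8 -27.4  63.3] yaw -0.738 open 0.596 ff 25.0 q7 -0.28
452.4,-25.9,47.3,-.735 -> [ 0.8 -1.3 16. ] [ 0.002 -0.002 -0.003]
```

```bash
echo '[[0.5,0.8,-1,5,0,0,0],[0.5,1.2,-1,9,0,0,0],[0.5,1.2,-1,12,0,0,0],[0.5,1.2,-1,14,0,0,0],[0.5,1.2,-1,14,0,0,0],[0.5,1.2,-1,14,0,0,0]]' | python3 -m crank; python3 go.py 452.4,-25.9,47.3,-.735; 
```

```text
t: 38.93
ee_pos: [451.7, -25.8, 48.1]
tcp_rot: [[0.673, 0.74, -0.0], [0.74, -0.673, -0.0], [-0.0, -0.0, -1.0]]
force: [0.2, 0.4, -4.2]
opening: 0.603
finger_force: 25.0
t 38.93 at [451.7 -25.8  48.1] yaw -0.738 open 0.603 ff 25.0 q7 -0.27
452.4,-25.9,47.3,-.735 -> [0.4 0.5 0.8] [-0.     0.    -0.003]
```

```bash
echo '[[0.5,0.3,0.4,0.4,0,0,0],[0.5,0.3,0.4,0.7,0,0,0],[0.5,0.3,0.4,0.7,0,0,0]]' | python3 -m crank; echo '[[0.5,0,0,0.5,0,0,0],[0.5,0,0,0.5,0,0,0],[0.5,0,0,0.5,0,0,0]]' | python3 -m crank
```

```text
t: 39.18
ee_pos: [452.5, -25.9, 47.6]
tcp_rot: [[0.673, 0.74, 0.0], [0.74, -0.673, -0.0], [0.0, 0.0, -1.0]]
force: [0.2, -0.1, -3.7]
opening: 0.595
finger_force: 25.0
t: 39.43
ee_pos: [452.5, -25.9, 47.2]
tcp_rot: [[0.673, 0.74, 0.0], [0.74, -0.673, -0.0], [0.0, 0.0, -1.0]]
force: [-0.4, -0.1, -1.6]
opening: 0.601
finger_force: 25.0
```

```bash
echo '[[0.5,0,0,0.3,0,0,0],[0.5,0,0,0.3,0,0,0],[0.5,0,0,0.3,0,0,0]]' | python3 -m crank; echo '[[1,0,0,0,0,0,0],[1,0,0,0,0,0,0],[1,0,0,0,0,0,0],[1,0,0,0,0,0,0],[1,0,0,0,0,0,0],[1,0,0,0,0,0,0]]' | python3 -m crank >/dev/null; echo '[[1,0,0,-20,0,0,0],[1,0,0,-60,0,0,0],[1,0,0,-100,0,0,0],[1,0,0,-140,0,0,0],[1,0,0,-140,0,0,0],[1,0,0,-140,0,0,0]]' | python3 -m crank>/dev/null; python3 go.py 450,230,190,-.3
```

```text
t: 39.68
ee_pos: [452.5, -25.8, 47.1]
tcp_rot: [[0.673, 0.74, 0.0], [0.74, -0.673, 0.0], [0.0, 0.0, -1.0]]
force: [-1.2, 0.6, 3.4]
opening: 0.6
finger_force: 25.0
t 40.68 at [453.7 -25.8 188.7] yaw -0.738 open 1.0 ff 0.0 q7 -0.43
450,230,190,-.3 -> [ 186.8 -174.7   -1.2] [ 0.004 -0.003 -0.438]
```

```bash
echo '[[1,26,-24,-2,0,0,-0.06],[1,52,-48,-2,0,0,-0.12],[1,78,-72,-2,0,0,-0.18],[1,104,-96,-2,0,0,-0.24],[1,130,-120,-2,0,0,-0.3],[1,156,-144,-2,0,0,-0.36],[1,180,-166,-2,0,0,-0.42],[1,187,-175,-2,0,0,-0.438]]' | python3 -m crank>/dev/null;echo '[[1,0,0,0,0,0,0],[1,0,0,0,0,0,0],[1,0,0,0,0,0,0]]' | python3 -m crank >/dev/null; python3 - <<'E'
from h import *
s=read_camera("scene");t=read_camera("top")
cv2.imwrite('pics/f1.png',cv2.resize(s['img'][100:400,100:500,::-1],(800,600)))
crop(t,'f2.png',240,150,120,150,4)
E
```

```text
(no output)
```

View pics/f1.png

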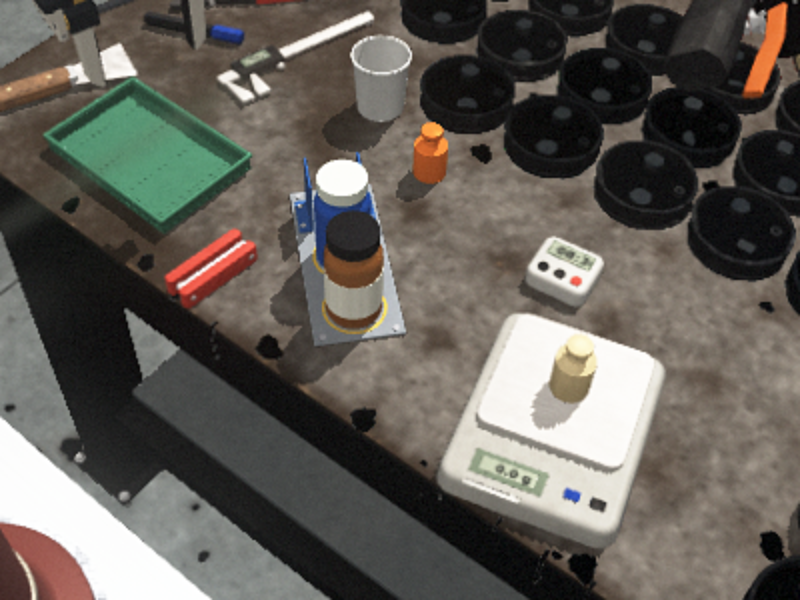

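View pics/f2.png

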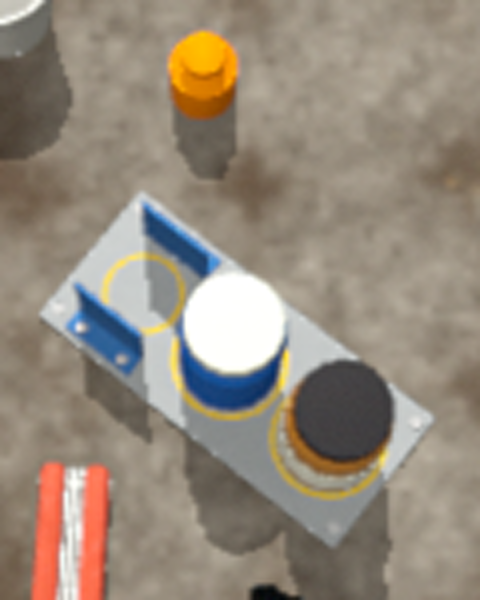

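Both jars are back upright on their own rings, with cap centres in the same pixels as at the start: blue (234,320), amber (344,410). The weight is mid-pan at (572,375), the bystanders haven't moved, and the gripper is clear and empty.

```bash
python3 -c "
from plant import ticket
print(ticket.hand_in())"
```

```text
the job is handed in; nothing more can be done
None
```

The job is handed in: the brass weight stands upright in the middle of the scale pan, both jars are back on their own rings, and the beaker, hex keys and timer were not touched; hand-in returned no verdict.

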